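# Clear spare crimp seals into the tray's trough

### The arm

A 6-joint arm with a two-finger parallel gripper is mounted at the origin on a cart in front of the work surface, level with it; the furniture and walls round the work are solid. World frame = base frame: x ahead of the robot, y to its left, z up, the work surface at z = 0. Lengths are in mm, angles in rad, forces in N, time in s.
With the tool pointing down it reaches from about 275 to 1000 mm from the base axis. Payload 8.4 kg.
Tool frame: the origin (TCP) lies at the centre of the arm's flange, where the gripper is bolted on; the fingertips stand 173 mm ahead of it and the grasp point (between the pads) lies 155 mm ahead of it; z points along the fingers, y is the direction in which the jaws open and shut (so a half turn about z gives the same grasp; the last joint's range is limited). The gripper opens to 85 mm and grips with 20 to 120 N. Pads are 22 mm wide; open, the fingers measure 114 mm over their backs; the gripper's body (76 mm by 85 mm) begins 54 mm behind the grasp point. The pads swing forward as they close: fully open they stand 13 mm farther back than shut.
Start: joints at [1.343, 0.353, 1.633, -0, 1.155, -0.002], TCP at [139.927, 609.139, 404.681] pointing down, gripper open.
Joint ranges: [-2.63, 2.63], [-0.92, 2.1], [0.06, 2.66], [-1.3, 4.44], [0, 2.69], [-3.02, 3.02]. Speed limits (rad/s): [2.22, 2.22, 2.79, 3.14, 3.14, 3.14].

### API

Orientations are given as [roll, pitch, yaw] about the fixed x, y, z axes, in that order (R = Rz(yaw) Ry(pitch) Rx(roll)).
In Python, from rig import sense, grab_frame, camera_model, sign_off gives the robot as it stands. The module is installed in compiled form; this text tells all that it offers.
- The arm moves only by the tool step_arm, never from a script. Its argument "commands" is a list of rows, each a list of 3 entries, a list of its own where there are three numbers: the shift along the tool's x, y, z in mm, then the turn about the tool's z in rad, then the opening, from 0 (shut) to 1 (fully open). A call has 1 to 20 rows; each row shifts and turns the pose as measured when the row begins, along the tool's axes as they then stand; what a row does not reach is not made up. A row lasts 1/8 s, in which the tool goes at most 62.5 mm and 10.7 degrees, less where a joint would pass 70% of its speed; a pose out of reach is approached as far as the arm can. A call with a gripper value outside its range is refused whole. The fingers move at their own pace and stop on an object; "force" is the grip in N (left out, the last holds). Time passes only in rows, so rows that do not move let the fingers close. It gives the time, the measured TCP pose, the force and the opening at its end, in the units of the state.
- sense(): the state, without advancing time (a new reading comes with each control period).
- grab_frame(name): name is "scene" or "top"; returns the picture (400x640x3 uint8, blue, green, red); there is no depth.
- camera_model(name): a dict with "fx", "fy", "cx", "cy" (pixels), "R" (3x3) and "t" (3): a world point X has camera coordinates R X + t. Camera axes: x right, y down, z forward; pixel columns grow to the right and rows downward; lengths in mm; the calibration is good to about 2 mm. A picture is of the moment at which its call begins. camera_model takes no time and is no camera call.
- sign_off(): hands the job in, once; it reports no verdict.
The state is a dict: "clock": time; "qpos": joint angles; "qvel": joint speeds; "joint_efforts": joint torques, N m; "eef_pos": TCP position; "tcp_rot": TCP orientation; "contact_force": force on the tool from outside, world axes, zero at the start; "wrist_torque": the same for the moment, N m; "opening": opening from 0.0 (shut) to 1.0 (fully open).
Only numpy, scipy, OpenCV 4.12 (cv2) and the standard library are available. Lean on these libraries where they do the work, as an engineer would, in place of code of your own. Each camera call takes 0.05 s, during which the arm holds its last target. There are 200 camera calls.

### The job

Vial crimping is finished: use the fingertips to sweep the four spare aluminium crimp seals lying on the tray's deck over the edge into the trough along its right-hand side, then push the trough's standing lid over with the fingertips and press it fully shut so that the seals stay clean. Only push: do not pick up or lift a seal, and leave the small capped vial on the deck standing where it is and everything round the tray undisturbed.

Things in the scene. Friction and masses are not known exactly. Their poses are not given: they have to be found in the camera images.
- tray: white plastic sorting tray, 156 (its x) by 224 (its y) mm, does not slide. Origin: centre of its underside, on the bench; z up. Flat deck 36 mm above the bench, from y -60 to +108 mm, with rims 10 mm high at x -74, x +74 and y +108 (inner faces, 4 mm thick). The deck's -y edge, on the robot's right, has no rim: there it drops into the trough.
- trough (a point): centre of the trough's floor, 6 mm above the bench, at tray y -84. The trough is 148 mm long (tray x -74 to +74), 48 mm wide (tray y -60 to -108) and 30 mm deep, its rim level with the deck
- lid (a joint): angle of the white trough lid: 0 = shut, lying flat over the trough, grows as it opens, about 1.6 to 1.95 at the start (standing up or leaning away from the deck). The hinge line runs along the tray's x at tray y -114.5, z 38 mm. The hinge is stiff: the lid stays where it is left, and about 1 N at its edge turns it.
- lid_edge (a point): middle of the lid's free edge, 58 mm from the hinge; lid 152 mm wide (along the tray's x), 3 mm thick; when shut its upper face is 39 mm above the bench and its edge overlaps the deck by a few mm. With the lid open the point stands about 95 mm above the bench beyond the trough.
- seal_1: aluminium crimp seal with a dark septum in its top, a flat disc 20 mm across and 8 mm high, 12 g, lying loose on the tray's deck. Origin: its middle, half-way up (40 mm above the bench while on the deck)
- seal_2: aluminium crimp seal with a dark septum in its top, a flat disc 20 mm across and 8 mm high, 12 g, lying loose on the tray's deck. Origin: its middle, half-way up (40 mm above the bench while on the deck)
- seal_3: aluminium crimp seal with a dark septum in its top, a flat disc 20 mm across and 8 mm high, 12 g, lying loose on the tray's deck. Origin: its middle, half-way up (40 mm above the bench while on the deck)
- seal_4: aluminium crimp seal with a dark septum in its top, a flat disc 20 mm across and 8 mm high, 12 g, lying loose on the tray's deck. Origin: its middle, half-way up (40 mm above the bench while on the deck)
- small_vial: crimp-capped glass vial, 25 mm across, 58 mm tall, standing loose on the deck among the seals; to be left alone. Origin: centre of its underside, z up
- crimper: bystander: black hand crimper, 91x205x114 mm, lying on the bench right of the tray, pointing away from the robot, does not move; origin: centre of its underside
- beaker: bystander: glass beaker, 71 mm across, 86 mm tall, on the raised floor of the fume hood behind the tray; origin: centre of its underside
- vial_a: bystander: capped glass vial, 41 mm across, 75 mm tall, left of the tray, the farther of two; origin: centre of its underside
- vial_b: bystander: capped glass vial, 41 mm across, 75 mm tall, left of the tray, the nearer of two; origin: centre of its underside
- lead_pot: bystander: dark grey lead pot, 45 mm across, 100 mm tall, right of the tray near the robot; origin: centre of its underside
- timer: bystander: bench timer lying flat, 66x64x18 mm, near the robot to the left; origin: centre of its underside
- forceps: bystander: steel forceps lying on the bench, 23x156x9 mm, left of the tray; origin: centre of its underside

How it is judged:
By the outcome, as a careful person would: the job done as asked, in the order asked, and still so for the second after the job is handed in, with the robot touching nothing.
It also fails if it takes over 64 s, if anything falls off the work surface, if the arm or the gripper's body presses on something with over 40 N, if the wrist force passes 120 N, or if a joint passes its speed limit or range.

## Working session

There is one attempt and no reset: what is moved stays moved. The work goes in short steps, Python scripts to look and compute and a tool call to move; the robot and the scene stay as the last step left them, time stands still between calls to the robot, and variables do not carry over. Pictures are saved under pics/ and viewed, about 8 in all and at most 12, crops included, and the job is handed in when it is done.

Besides the shell and the picture viewer there is one more tool, called as name(argument=value, ...), one argument or row to a line, values as JSON. step_arm: Moves the arm, as the interface text tells. Its arguments: {"type":"object","properties":{"commands":{"type":"array","items":{"type":"array"}},"force":{"type":"number"}},"required":["commands"]}

```bash
mkdir -p pics; cat > h.py <<'E'
import numpy as np,cv2
from rig import *
def ray(cam,u,v,z):
    m=camera_model(cam);R=np.array(m["R"]);t=np.array(m["t"])
    d=R.T@np.array([(u-m["cx"])/m["fx"],(v-m["cy"])/m["fy"],1]);c=-R.T@t
    return c+d*(z-c[2])/d[2]
def proj(cam,X):
    m=camera_model(cam);p=np.array(m["R"])@np.array(X,float)+np.array(m["t"])
    return np.round([m["fx"]*p[0]/p[2]+m["cx"],m["fy"]*p[1]/p[2]+m["cy"]],1)
E
python3 - <<'E'
from h import *
s=sense();print({k:np.round(v,3) for k,v in s.items()})
for n in("scene","top"):
    cv2.imwrite(f"pics/{n}0.png",grab_frame(n)); m=camera_model(n);print(n,m["fx"],-np.array(m["R"]).T@m["t"],np.round(m["R"],2))
E
```

```text
{'clock': np.float64(0.0), 'qpos': array([ 1.343,  0.354,  1.634,  0.   ,  1.155, -0.002]), 'qvel': array([-0.   ,  0.001,  0.001, -0.   , -0.   ,  0.001]), 'joint_efforts': array([ 2.0000e-03, -6.0524e+01, -3.4206e+01,  0.0000e+00,  9.0000e-03,
       -0.0000e+00]), 'eef_pos': array([139.848, 608.896, 403.957]), 'tcp_rot': array([-3.14 , -0.   ,  2.916]), 'contact_force': array([0.369, 0.577, 0.301]), 'wrist_torque': array([ 0.007, -0.007, -0.01 ]), 'opening': np.float64(1.002)}
scene 376.780182128128 [141.54938166 416.41670971 749.94738256] [[-0.72 -0.7   0.  ]
 [-0.52  0.54 -0.66]
 [ 0.46 -0.47 -0.75]]
top 467.06363717886416 [ 385.32870895  -33.42585756 1089.57320474] [[ 0.01 -1.   -0.01]
 [-0.98 -0.   -0.17]
 [ 0.17  0.02 -0.98]]
```

View pics/top0.png

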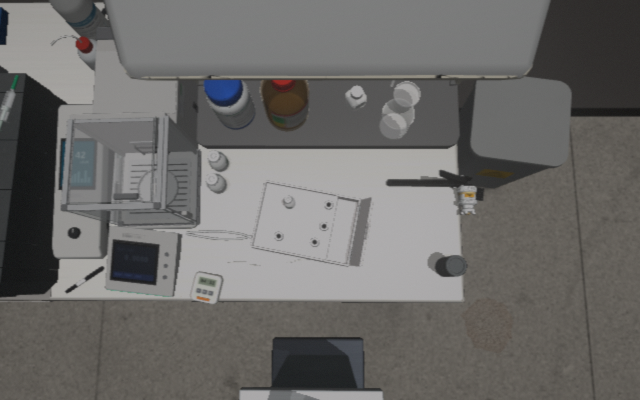

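View pics/scene0.png

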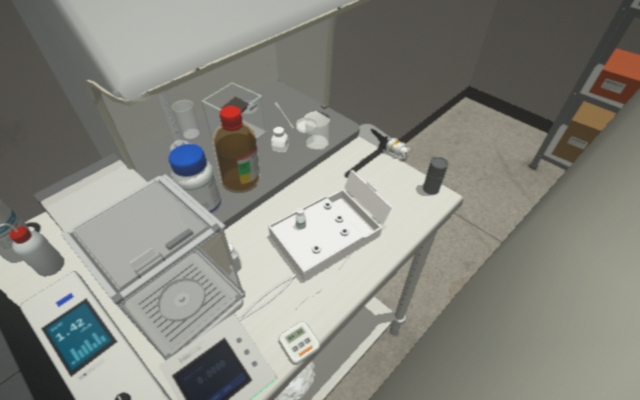

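The top view shows the tray at about (255-370, 182-265), with the trough and lid on its right. The small vial is near (288,200), and the seals are near (328,204), (323,226), (315,241) and (279,236). I'll enlarge that area.

```bash
python3 - <<'E'
from h import *
a=cv2.imread("pics/top0.png")[170:275,240:380]
cv2.imwrite("pics/c1.png",cv2.resize(a,None,fx=5.6,fy=5.6,interpolation=cv2.INTER_CUBIC))
E
```

```text
(no output)
```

View pics/c1.png

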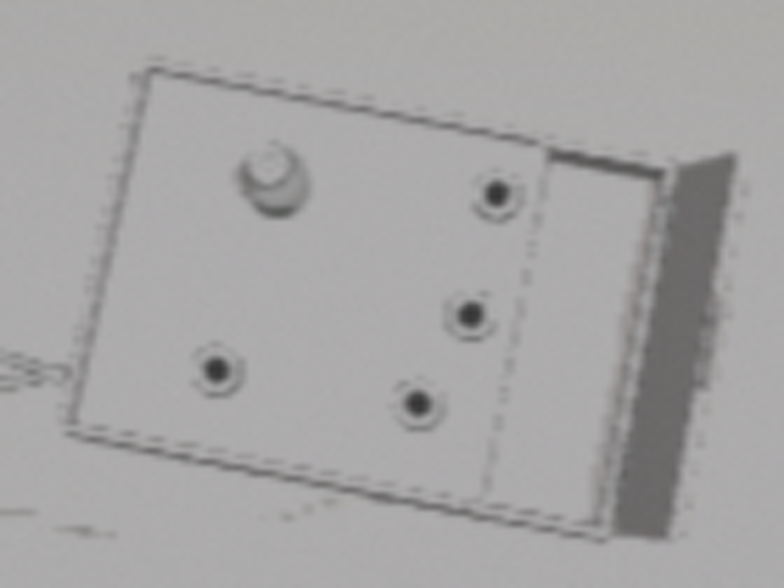

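Crop: the septa are at crop pixels (497,193), (471,314), (418,404) and (217,369). The vial cap is at (272,162) with its base near (277,195). The deck edge runs from (548,155) to (487,500). The lid is the dark strip on the right, leaning outward.

```bash
cat >> h.py <<'E'
def c1(p,z): return ray("top",240+(p[0]+.5)/5.6-.5,170+(p[1]+.5)/5.6-.5,z)
E
python3 - <<'E'
from h import *
from scipy.optimize import least_squares
# tray pts (x,y,z) <-> crop px
P=[((74,-60,36),(548,155)),((-74,-60,36),(487,500)),((76,110,46),(148,68)),((-76,110,46),(70,432)),((-76,-110,36),(606,538)),((74,-108,36),(660,172))]
W=np.array([c1(p,t[2])[:2] for t,p in P]);T=np.array([t[:2] for t,_ in P],float)
def f(q):
    c,s=np.cos(q[2]),np.sin(q[2]);return (T@np.array([[c,s],[-s,c]])+q[:2]-W).ravel()
r=least_squares(f,[450,0,-.2]);q=r.x;print(q,np.round(r.fun.reshape(-1,2),1))
c,s=np.cos(q[2]),np.sin(q[2]);Rm=np.array([[c,s],[-s,c]])
def tt(w): return np.round(Rm@(w[:2]-q[:2]),1)
for n,p in dict(A=(497,193),B=(471,314),C=(418,404),D=(217,369)).items(): w=c1(p,44);print(n,w,tt(w))
print("vial cap",tt(c1((270,162),94)),"base",tt(c1((277,198),36)))
for a in (1.6,1.75,1.95):
    for x in(-76,76):
        y=-114.5+58*np.cos(a);z=38+58*np.sin(a)
        X=np.append(Rm.T@[x,y]+q[:2],z);u=proj("top",X);print(a,x,(u-[240,170]+.5)*5.6-.5)
E
```

```text
[ 5.17842186e+02  1.20387034e+01 -1.79458613e-01] [[ 2.  -1.2]
 [-3.2  0.7]
 [ 0.5  2.1]
 [-0.4  1.8]
 [ 0.7 -0.7]
 [ 0.4 -2.7]]
A [560.74545148 -38.13038208  44.        ] [ 51.2 -41.7]
B [511.38406958 -27.7954741   44.        ] [  0.8 -40.3]
C [475.11019382  -6.75560781  44.        ] [-38.7 -26.1]
D [488.78154049  74.00537763  44.        ] [-39.7  55.8]
vial cap [38.9 45.6] base [34.1 46.5]
1.6 -76 [631.18 533.18]
1.6 76 [698.94 142.86]
1.75 -76 [653.58 537.66]
1.75 76 [721.34 147.34]
1.95 -76 [682.14 543.82]
1.95 76 [748.78 154.06]
```

step_arm(
  commands=[
    [[-34, -32, 0], 0, 0.14],
    [[-34, -32, 0], 0, 0.14],
    [[-34, -32, 0], 0, 0.14],
    [[-34, -32, 0], 0, 0.14],
    [[-34, -32, 0], 0, 0.14],
    [[-34, -32, 0], 0, 0.14],
    [[-34, -32, 0], 0, 0.14],
    [[-34, -32, 0], 0, 0.14],
    [[-24, -46, 0], 0, 0.14],
    [[-24, -46, 0], 0, 0.14],
    [[-24, -46, 0], 0, 0.14],
    [[-24, -46, 0], 0, 0.14],
    [[-24, -46, 0], 0, 0.14],
    [[-24, -46, 0], 0, 0.14],
    [[0, 0, 0], 0.17, 0.14],
    [[0, 0, 0], 0.17, 0.14],
    [[0, 0, 0], 0.17, 0.14],
    [[0, 0, 0], 0.17, 0.14],
    [[0, 0, 0], 0.17, 0.14],
    [[0, 0, 0], 0.17, 0.14],
  ],
  force=20,
)

```text
clock: 2.6
eef_pos: [433.0, -23.9, 401.5]
tcp_rot: [-3.138, 0.003, 1.864]
contact_force: [0.1, -0.6, -0.4]
opening: 0.142
```

```bash
cat >> h.py <<'E'
Q=np.array([517.8,12.0,-.18])
def rot(a): return np.array([[np.cos(a),-np.sin(a)],[np.sin(a),np.cos(a)]])
def st(*targets):
    "print tip in tray frame and tool-axis shifts to successive (tray x,y,tip z)"
    s=sense();p=np.array(s["eef_pos"]);yaw=s["tcp_rot"][2]
    print("t",round(float(s["clock"]),2),"tcp",np.round(p,1),"yaw",np.round(s["tcp_rot"],3),"F",np.round(s["contact_force"],1),"op",round(float(s["opening"]),3),"turn",round(float(yaw-(np.pi/2+Q[2])),3))
    t=rot(Q[2]).T@(p[:2]-Q[:2]);print("tip tray",np.round(t,1),round(p[2]-173,1))
    for X in targets:
        w=np.append(rot(Q[2])@np.array(X[:2])+Q[:2],X[2]+173);d=w-p
        e=rot(yaw).T@d[:2];print(X,"tool shift",np.round([e[0],-e[1],-d[2]],1));p=w
E
python3 - <<'E'
from h import *
st((-38.7,0,80))
for n,(u,v,z) in dict(tip=(388,183,40),mid=(440,180,40),near=(460,210,50),pot=(438,262,0)).items(): w=ray("top",u,v,z);print(n,w,rot(Q[2]).T@(w[:2]-Q[:2]))
E
```

```text
t 2.6 tcp [433.  -23.9 401.5] yaw [-3.138e+00  3.000e-03  1.864e+00] F [ 0.1 -0.6 -0.4] op 0.142 turn 0.474
tip tray [-77.  -50.5] 228.5
(-38.7, 0, 80) tool shift [ 27.5  57.1 148.5]
tip [ 610.79519266 -174.7361179    40.        ] [ 124.92402129 -167.07026214]
mid [ 618.13238991 -293.72916017   40.        ] [ 153.44595013 -282.82724097]
near [ 547.2053218  -333.24730499   50.        ] [  90.73971813 -334.40496125]
pot [ 433.445206   -291.54704952    0.        ] [ -28.64803325 -313.74485292]
```

step_arm(
  commands=[
    [[0, 0, 0], 0.16, 0.14],
    [[0, 0, 0], 0.16, 0.14],
    [[0, 0, 0], 0.155, 0.14],
    [[17, 13, 30], 0, 0.14],
    [[17, 13, 30], 0, 0.14],
    [[16, 12, 30], 0, 0.14],
    [[0, 0, 30], 0, 0.14],
    [[0, 0, 24], 0, 0.14],
    [[0, 0, 0], 0, 0.14],
  ],
)

```text
clock: 3.72
eef_pos: [480.4, 18.3, 252.2]
tcp_rot: [-3.138, 0.005, 1.37]
contact_force: [-0.1, 0.3, 0.1]
opening: 0.14
```

```bash
python3 - <<'E'
from h import *
st((-38.7,0,80))
a=grab_frame("top")[170:275,240:380]
cv2.imwrite("pics/c2.png",cv2.resize(a,None,fx=5.6,fy=5.6,interpolation=cv2.INTER_CUBIC))
s=grab_frame("scene")[160:290,250:420]
cv2.imwrite("pics/s2.png",cv2.resize(s,None,fx=4.5,fy=4.5,interpolation=cv2.INTER_CUBIC))
E
```

```text
t 3.73 tcp [480.4  18.3 252.2] yaw [-3.138  0.005  1.37 ] F [-0.1  0.3  0.1] op 0.14 turn -0.021
tip tray [-38.   -0.5] 79.2
(-38.7, 0, 80) tool shift [ 0.4 -0.7 -0.8]
```

View pics/s2.png

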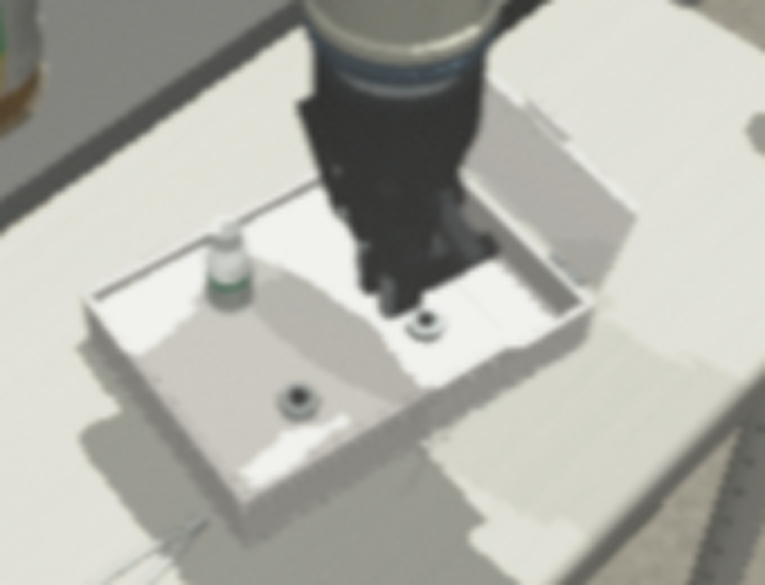

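The fingertips, at (385,300) in the crop, hang over the deck just behind seal C at (427,322). The vial stands clear at (230,270), so I'm lowering and sweeping C.

step_arm(
  commands=[
    [[2, 0, 20], -0.02, 0.14],
    [[0, 0, 15], 0, 0.14],
    [[0, 0, 5], 0, 0.14],
    [[0, 0, 0], 0, 0.14],
  ],
)

```text
clock: 4.32
eef_pos: [483.6, 19.9, 216.6]
tcp_rot: [3.135, 0.003, 1.389]
contact_force: [-0.1, 0.1, 0.5]
opening: 0.139
```

```bash
python3 - <<'E'
from h import *
st((-38.7,-53,38.5))
E
```

```text
t 4.33 tcp [483.6  19.9 216.6] yaw [3.135e+00 3.000e-03 1.389e+00] F [-0.1  0.1  0.5] op 0.139 turn -0.002
tip tray [-35.1   1.7] 43.6
(-38.7, -53, 38.5) tool shift [-54.7  -3.5   5.1]
```

step_arm(
  commands=[
    [[0, -3, 4], 0, 0.14],
    [[0, 0, 1], 0, 0.14],
    [[-7, 0, 0], 0, 0.14],
    [[-7, 0, 0], 0, 0.14],
    [[-7, 0, 0], 0, 0.14],
    [[-7, 0, 0], 0, 0.14],
  ],
)

```text
clock: 5.08
eef_pos: [475.5, -8.8, 212.5]
tcp_rot: [3.133, 0.002, 1.389]
contact_force: [0.5, -0.2, 1.1]
opening: 0.142
```

```bash
python3 - <<'E'
from h import *
st((-38.7,-53,38.5))
E
```

```text
t 5.08 tcp [475.5  -8.8 212.5] yaw [3.133e+00 2.000e-03 1.389e+00] F [ 0.5 -0.2  1.1] op 0.142 turn -0.001
tip tray [-37.9 -28.1] 39.5
(-38.7, -53, 38.5) tool shift [-24.9  -0.8   1. ]
```

step_arm(
  commands=[
    [[-7, 0, 0], 0, 0.14],
    [[-7, 0, 0], 0, 0.14],
    [[-7, 0, 0], 0, 0.14],
    [[-5, 0, 0], 0, 0.14],
    [[0, 0, 0], 0, 0.14],
    [[3, 0, -20], 0, 0.14],
    [[20, 0, -22], 0, 0.14],
    [[35, 0, 0], 0, 0.14],
    [[40, 0, 0], 0, 0.14],
    [[35, 0, 0], 0, 0.14],
    [[0, 0, 0], 0, 0.14],
  ],
)

```text
clock: 6.45
eef_pos: [495.3, 98.2, 256.0]
tcp_rot: [3.132, 0.001, 1.387]
contact_force: [-0.7, 0.0, 0.5]
opening: 0.138
```

```bash
python3 - <<'E'
from h import *
st((-38.7,82,38.5))
a=grab_frame("top")[170:275,240:380]
cv2.imwrite("pics/c3.png",cv2.resize(a,None,fx=5.6,fy=5.6,interpolation=cv2.INTER_CUBIC))
E
```

```text
t 6.45 tcp [495.3  98.2 256. ] yaw [3.132e+00 1.000e-03 1.387e+00] F [-0.7  0.   0.5] op 0.138 turn -0.004
tip tray [-37.6  80.8] 83.0
(-38.7, 82, 38.5) tool shift [ 1.2 -1.1 44.5]
```

View pics/c3.png

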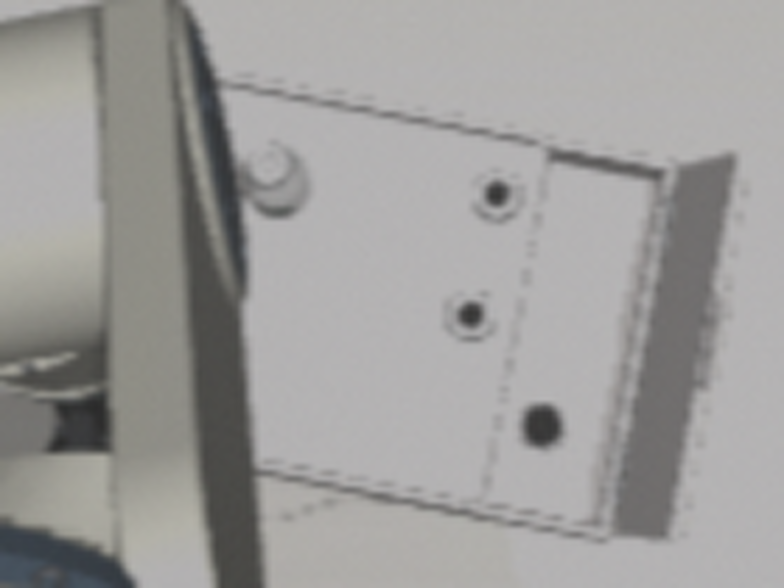

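Seal C is in the trough at crop (542,427), the other seals and the vial haven't moved. Next is D.

step_arm(
  commands=[
    [[2, -3, 20], 0, 0.14],
    [[0, 0, 15], 0, 0.14],
    [[0, 0, 6], 0, 0.14],
    [[0, 0, 3], 0, 0.14],
    [[-8, 0, 0], 0, 0.14],
    [[-8, 0, 0], 0, 0.14],
    [[-8, 0, 0], 0, 0.14],
    [[-8, 0, 0], 0, 0.14],
  ],
)

```text
clock: 7.5
eef_pos: [486.5, 63.6, 211.4]
tcp_rot: [3.132, 0.002, 1.385]
contact_force: [-1.0, 0.5, 0.8]
opening: 0.137
```

```bash
python3 - <<'E'
from h import *
st((-41,-53,38.5))
E
```

```text
t 7.5 tcp [486.5  63.6 211.4] yaw [3.132e+00 2.000e-03 1.385e+00] F [-1.   0.5  0.8] op 0.137 turn -0.006
tip tray [-40.1  45.2] 38.4
(-41, -53, 38.5) tool shift [-98.2  -0.4  -0.1]
```

step_arm(
  commands=[
    [[-8, 0, 0], 0, 0.14],
    [[-8, 0, 0], 0, 0.14],
    [[-8, 0, 0], 0, 0.14],
    [[-8, 0, 0], 0, 0.14],
    [[-8, 0, 0], 0, 0.14],
    [[-8, 0, 0], 0, 0.14],
  ],
)

```text
clock: 8.25
eef_pos: [477.0, 12.9, 211.7]
tcp_rot: [3.132, 0.002, 1.385]
contact_force: [0.7, 0.5, 0.4]
opening: 0.14
```

```bash
python3 - <<'E'
from h import *
st((-41,-53,38.5))
E
```

```text
t 8.25 tcp [477.   12.9 211.7] yaw [3.132e+00 2.000e-03 1.385e+00] F [0.7 0.5 0.4] op 0.14 turn -0.006
tip tray [-40.3  -6.4] 38.7
(-41, -53, 38.5) tool shift [-46.6  -0.4   0.2]
```

step_arm(
  commands=[
    [[-8, 0, 0], 0, 0.14],
    [[-8, 0, 0], 0, 0.14],
    [[-8, 0, 0], 0, 0.14],
    [[-8, 0, 0], 0, 0.14],
    [[-8, 0, 0], 0, 0.14],
    [[-7, 0, 0], 0, 0.14],
    [[0, 0, 0], 0, 0.14],
    [[3, 0, -20], 0, 0.14],
    [[20, 0, -22], 0, 0.14],
    [[20, 20, 0], 0, 0.14],
    [[0, 20, 0], 0, 0.14],
    [[0, 0, 0], 0, 0.14],
  ],
)

```text
clock: 9.75
eef_pos: [515.3, -0.6, 255.4]
tcp_rot: [3.132, 0.001, 1.384]
contact_force: [-0.6, 0.1, -0.7]
opening: 0.14
```

```bash
python3 - <<'E'
from h import *
st((-1,-14,38.5))
E
```

```text
t 9.75 tcp [515.3  -0.6 255.4] yaw [3.132e+00 1.000e-03 1.384e+00] F [-0.6  0.1 -0.7] op 0.14 turn -0.007
tip tray [ -0.2 -12.8] 82.4
(-1, -14, 38.5) tool shift [-1.2 -0.8 43.9]
```

step_arm(
  commands=[
    [[0, -1, 20], 0, 0.14],
    [[0, 0, 15], 0, 0.14],
    [[0, 0, 6], 0, 0.14],
    [[0, 0, 3], 0, 0.14],
    [[-7, 0, 0], 0, 0.14],
    [[-7, 0, 0], 0, 0.14],
    [[-7, 0, 0], 0, 0.14],
    [[-7, 0, 0], 0, 0.14],
    [[-7, 0, 0], 0, 0.14],
    [[-6, 0, 0], 0, 0.14],
    [[0, 0, 0], 0, 0.14],
    [[3, 0, -20], 0, 0.14],
    [[20, 0, -22], 0, 0.14],
    [[18, 24, 0], 0, 0.14],
    [[0, 24, 0], 0, 0.14],
    [[0, 0, 0], 0, 0.14],
  ],
)

```text
clock: 11.75
eef_pos: [560.0, -10.9, 254.1]
tcp_rot: [3.134, 0.001, 1.382]
contact_force: [-1.0, -0.1, 0.8]
opening: 0.139
```

```bash
python3 - <<'E'
from h import *
st((47,-16,38.5))
a=grab_frame("top")[170:275,240:380]
cv2.imwrite("pics/c4.png",cv2.resize(a,None,fx=5.6,fy=5.6,interpolation=cv2.INTER_CUBIC))
s=grab_frame("scene")[160:290,250:420]
cv2.imwrite("pics/s4.png",cv2.resize(s,None,fx=4.5,fy=4.5,interpolation=cv2.INTER_CUBIC))
E
```

```text
t 11.75 tcp [560.  -10.9 254.1] yaw [3.134e+00 1.000e-03 1.382e+00] F [-1.  -0.1  0.8] op 0.139 turn -0.009
tip tray [ 45.7 -15. ] 81.1
(47, -16, 38.5) tool shift [-1.   1.4 42.6]
```

View pics/s4.png

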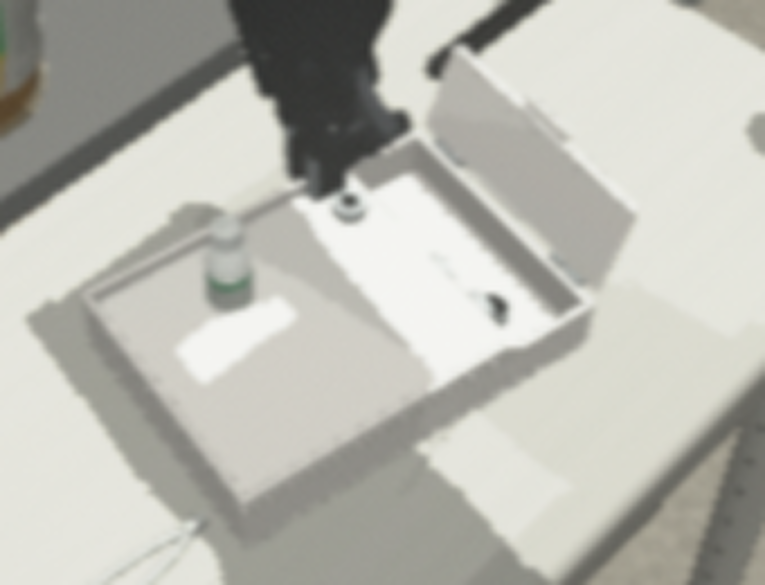

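Only seal A is left on the deck, at (348,207), just ahead of the fingertips at (325,190). B and D have gone over the edge, with something dark visible in the trough at (497,305), and the vial is still standing. Now sweeping A.

step_arm(
  commands=[
    [[0, 1, 20], 0, 0.14],
    [[0, 0, 15], 0, 0.14],
    [[0, 0, 5], 0, 0.14],
    [[0, 0, 3], 0, 0.14],
    [[-7, 0, 0], 0, 0.14],
    [[-7, 0, 0], 0, 0.14],
    [[-7, 0, 0], 0, 0.14],
    [[-7, 0, 0], 0, 0.14],
    [[-7, 0, 0], 0, 0.14],
    [[-4, 0, 0], 0, 0.14],
    [[0, 0, 0], 0, 0.14],
    [[3, 0, -25], 0, 0.0],
    [[0, 0, -50], 0, 0.0],
    [[0, -25, -50], 0, 0.0],
    [[0, -30, -10], 0, 0.0],
    [[0, 0, 0], 0, 0.0],
  ],
)

```text
clock: 13.85
eef_pos: [494.2, -37.6, 349.1]
tcp_rot: [3.139, 0.001, 1.381]
contact_force: [0.3, -0.1, -0.4]
opening: 0.003
```

```bash
python3 - <<'E'
from h import *
st((-5,-160,180),(-5,-160,80))
a=grab_frame("top")[170:275,240:380]
cv2.imwrite("pics/c5.png",cv2.resize(a,None,fx=5.6,fy=5.6,interpolation=cv2.INTER_CUBIC))
s=grab_frame("scene")[160:290,250:420]
cv2.imwrite("pics/s5.png",cv2.resize(s,None,fx=4.5,fy=4.5,interpolation=cv2.INTER_CUBIC))
E
```

```text
t 13.85 tcp [494.2 -37.6 349.1] yaw [3.139e+00 1.000e-03 1.381e+00] F [ 0.3 -0.1 -0.4] op 0.003 turn -0.01
tip tray [-14.3 -53. ] 176.1
(-5, -160, 180) tool shift [-106.9   10.4   -3.9]
(-5, -160, 80) tool shift [  0.  -0. 100.]
```

View pics/s5.png

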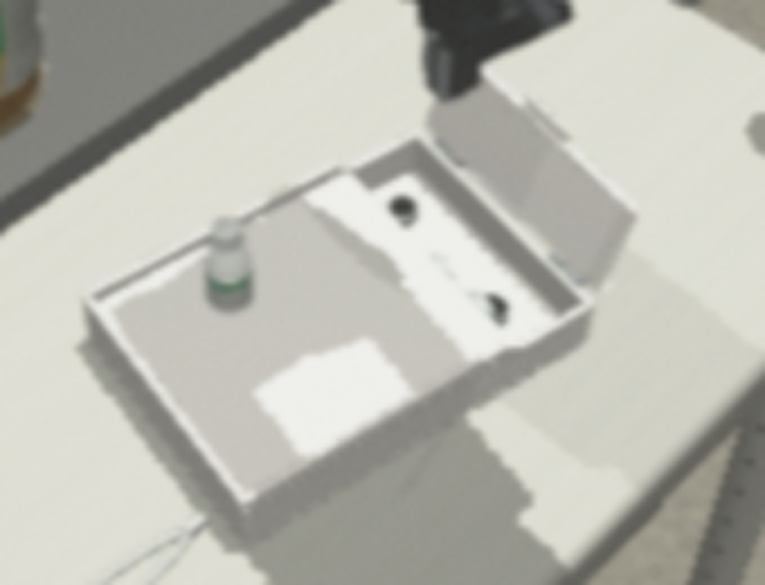

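No seals are left on the deck. The trough shows A at (403,208) and dark shapes near (497,305). I'll move beyond the lid, then check all four from the top.

step_arm(
  commands=[
    [[-36, 4, -4], -0.01, 0.0],
    [[-36, 4, 0], 0, 0.0],
    [[-36, 3, 0], 0, 0.0],
    [[-10, 0, 0], 0, 0.0],
    [[0, 0, 0], 0, 0.0],
  ],
)

```text
clock: 14.58
eef_pos: [488.5, -159.3, 349.4]
tcp_rot: [3.14, 0.001, 1.392]
contact_force: [0.2, 0.8, 0.5]
opening: 0.0
```

```bash
python3 - <<'E'
from h import *
st((-5,-170,180),(-5,-170,80))
a=grab_frame("top")[170:275,240:380]
cv2.imwrite("pics/c6.png",cv2.resize(a,None,fx=5.6,fy=5.6,interpolation=cv2.INTER_CUBIC))
E
```

```text
t 14.57 tcp [ 488.5 -159.3  349.4] yaw [3.140e+00 1.000e-03 1.392e+00] F [0.2 0.8 0.5] op 0.0 turn 0.001
tip tray [   1.8 -173.8] 176.4
(-5, -170, 180) tool shift [ 3.8 -6.8 -3.6]
(-5, -170, 80) tool shift [  0.  -0. 100.]
```

View pics/c6.png

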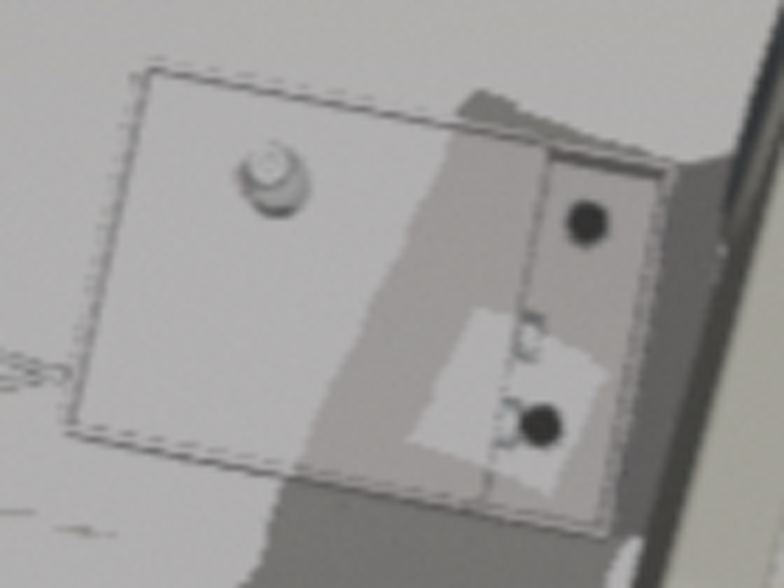

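All four seals are in the trough: A at (587,222), C at (541,427), B leaning on the deck wall at (530,337), and D doing the same at (512,422). The vial hasn't moved. Now the lid.

step_arm(
  commands=[
    [[0, -1, 45], 0, 0.0],
    [[0, 0, 40], 0, 0.0],
    [[0, 0, 13], 0, 0.0],
    [[10, 0, 0], 0, 0.0],
    [[10, 0, 0], 0, 0.0],
    [[10, 0, 0], 0, 0.0],
    [[10, 0, 0], 0, 0.0],
  ],
)

```text
clock: 15.5
eef_pos: [498.4, -113.6, 253.0]
tcp_rot: [3.134, 0.0, 1.396]
contact_force: [-2.3, -2.1, -0.5]
opening: 0.001
```

```bash
python3 - <<'E'
from h import *
st((0,-101,75),(0,-86,62),(0,-76,45))
E
```

```text
t 15.5 tcp [ 498.4 -113.6  253. ] yaw [3.134 0.    1.396] F [-2.3 -2.1 -0.5] op 0.001 turn 0.005
tip tray [   3.4 -127.1] 80.0
(0, -101, 75) tool shift [26.1 -3.2  5. ]
(0, -86, 62) tool shift [15.   0.1 13. ]
(0, -76, 45) tool shift [10.  0. 17.]
```

step_arm(
  commands=[
    [[9, -1, 1], 0, 0.0],
    [[9, -1, 2], 0, 0.0],
    [[8, -1, 2], 0, 0.0],
    [[8, 0, 6], 0, 0.0],
    [[7, 0, 7], 0, 0.0],
  ],
)

```text
clock: 16.12
eef_pos: [503.4, -69.7, 235.0]
tcp_rot: [3.131, 0.0, 1.396]
contact_force: [-0.1, -1.0, 1.1]
opening: 0.003
```

```bash
python3 - <<'E'
from h import *
st((0,-80,53),(0,-76,45),(0,-73,40))
s=grab_frame("scene")[160:290,250:420]
cv2.imwrite("pics/s7.png",cv2.resize(s,None,fx=4.5,fy=4.5,interpolation=cv2.INTER_CUBIC))
E
```

```text
t 16.12 tcp [503.4 -69.7 235. ] yaw [3.131 0.    1.396] F [-0.1 -1.   1.1] op 0.003 turn 0.005
tip tray [  0.4 -82.9] 62.0
(0, -80, 53) tool shift [ 2.9 -0.4  9. ]
(0, -76, 45) tool shift [4. 0. 8.]
(0, -73, 40) tool shift [3. 0. 5.]
```

View pics/s7.png

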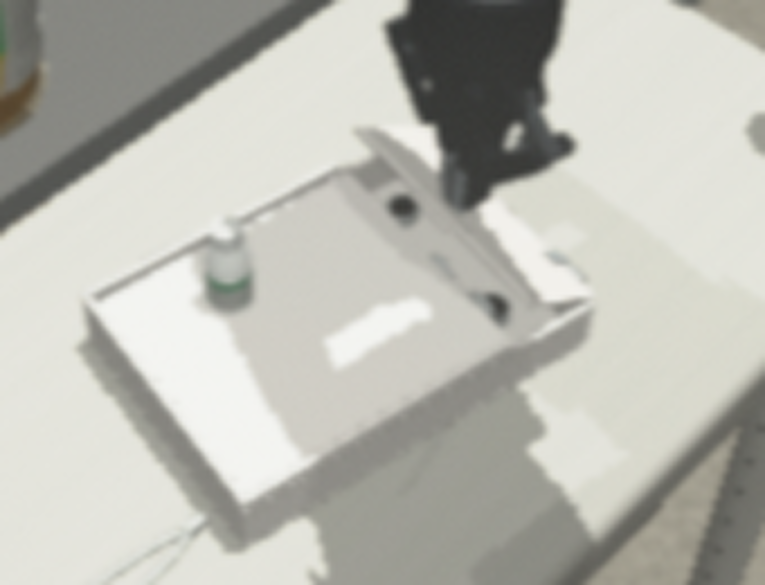

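The fingertips, at (462,200), are on the lid's outer face. The lid has tipped well past upright and leans over the trough, so I'll press it the rest of the way down.

step_arm(
  commands=[
    [[3, 0, 8], 0, 0.0],
    [[4, 0, 8], 0, 0.0],
    [[3, 0, 5], 0, 0.0],
    [[0, 0, 2], 0, 0.0],
  ],
)

```text
clock: 16.68
eef_pos: [505.5, -59.2, 211.5]
tcp_rot: [3.133, 0.002, 1.397]
contact_force: [-14.7, -0.5, 59.4]
opening: -0.0
```

```bash
python3 - <<'E'
from h import *
st((0,-73,39))
E
```

```text
t 16.68 tcp [505.5 -59.2 211.5] yaw [3.133e+00 2.000e-03 1.397e+00] F [-14.7  -0.5  59.4] op -0.0 turn 0.006
tip tray [  0.6 -72.3] 38.5
(0, -73, 39) tool shift [-0.7 -0.6 -0.5]
```

The lid gave firm contact at tip height 38.5 mm, against 39 mm when shut. Backing straight off.

step_arm(
  commands=[
    [[0, 0, -3], 0, 0.0],
    [[0, 0, -25], 0, 0.0],
    [[0, 0, -50], 0, 0.0],
    [[0, 0, -50], 0, 0.0],
    [[-40, -20, -20], 0, 0.0],
    [[-45, -20, 0], 0, 0.0],
    [[-45, -20, 0], 0, 0.0],
    [[0, 0, 0], 0, 0.0],
  ],
)

```text
clock: 17.68
eef_pos: [421.3, -179.1, 364.0]
tcp_rot: [3.131, 0.003, 1.398]
contact_force: [0.5, -0.5, -0.2]
opening: -0.004
```

```bash
python3 - <<'E'
from h import *
st()
s=grab_frame("scene");t=grab_frame("top")
a=cv2.resize(s[160:290,250:420],(523,400),interpolation=cv2.INTER_CUBIC);b=cv2.resize(t[170:275,240:380],(533,400),interpolation=cv2.INTER_CUBIC)
a=a[:,:400];b=b[:,133:]
cv2.imwrite("pics/f8.png",np.hstack([cv2.resize(s[160:290,250:420],(400,306),interpolation=cv2.INTER_CUBIC),cv2.resize(t[170:275,240:380],(400,306),interpolation=cv2.INTER_CUBIC)]))
x=lambda a,r=58,dz=0,X=76:np.append(rot(Q[2])@[X,-114.5+r*np.cos(a)]+Q[:2],38+r*np.sin(a))
for an in(0,.1,.2): print(an,[ (proj("top",x(an,X=X))-[240,170])*400/140 for X in(-76,76)],[(proj("scene",x(an,X=X))-[250,160])*400/170 for X in(-76,76)])
E
```

```text
t 17.68 tcp [ 421.3 -179.1  364. ] yaw [3.131e+00 3.000e-03 1.398e+00] F [ 0.5 -0.5 -0.2] op -0.004 turn 0.007
tip tray [ -60.7 -205.3] 191.0
0 [array([241.42857143, 259.71428571]), array([276.28571429,  72.        ])] [array([269.17647059, 179.29411765]), array([179.29411765,  87.05882353])]
0.1 [array([242.        , 259.42857143]), array([276.85714286,  70.57142857])] [array([269.88235294, 175.76470588]), array([179.52941176,  83.29411765])]
0.2 [array([242.85714286, 259.42857143]), array([278.        ,  69.42857143])] [array([271.05882353, 171.76470588]), array([180.23529412,  79.29411765])]
```

View pics/f8.png

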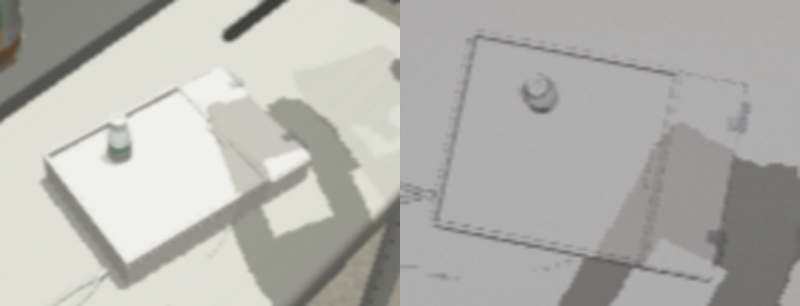

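The lid is flat: its edge runs from (178,90) to (268,180) in the scene crop, as predicted for angle 0. The deck is empty except for the vial, which is standing where it was.

```bash
python3 -c "
from rig import *
print(sign_off())"
```

```text
the job is handed in; nothing more can be done
None
```

The four seals are in the trough and the lid is shut over them; I handed the job in at about 17.7 s of the 64 s allowed.

- **Seals:** I swept them one at a time with the fingertips, without lifting any. The top view before closing showed all four in the trough: two lay flat and two leaned against its deck-side wall.
- **Lid:** I pushed it over from outside and pressed it down until it stopped. The fingertips were then at 38.5 mm, against 39 mm for a shut lid. In the last pictures its edge lies where a lid at angle 0 should be.
- **Pressing force:** The wrist read about 59 N in the final press, more than I meant to use but below the 120 N limit. Only the fingertips were pressing.
- **Surroundings:** The small vial is standing where it was, and the arm ended clear with about 0 N contact force. I did not check the other items one by one at the end; the arm's path stayed clear of them.

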